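# Snap the grinder into a turned pepper mill

### The job

Fit the loose grinder into the bored mill body that stands on the cork mat: set it nose down in the mouth and let go, then take the hollow-ended pusher and press it straight down with that, not with the fingers, until it snaps home with its flange flush with the rim. Stand the pusher back upright in the black tool tray, hollow end down, and set the fitted mill body down, mouth still up, in the wooden tray beside the finished one; do not drop it in. Leave the other things on the bench where they are.

Things in the scene. Friction and masses are not known exactly. Their poses are not given: they have to be found in the camera images.
- mill: Turned wooden lower body of a pepper mill, loose, about 220 g, standing upside down (open mouth up) on a fixed cork mat 3 mm thick. 95 mm tall; plain cylinder 58 mm in diameter from 49 mm up to the rim, a cove and bead below (never wider). Origin: centre of its underside (z 3 mm at the start); z axis up. With the grinder home, the knob's top is 111 mm above the origin.
- mill_mouth (a point): Centre of the mill body's mouth at rim height, 95 mm above mill. The bore from the rim down: counterbore 48 mm in diameter and 5 mm deep, a 45-degree lead-in 3 mm deep that narrows from 42 to 36 mm, a land 36 mm in diameter down to 13 mm below the rim, then 43 mm in diameter down to 55 mm.
- grinder: Loose plastic grinder, about 80 g, standing on its nose on the cork mat. 51 mm tall: black barrel 32 mm in diameter and 30 mm long (lowest 4 mm taper to 26), grey flange 46 mm in diameter and 5 mm thick, black knob on top. Origin: centre of the nose's end; z axis towards the knob. Three small sprung lugs 18 mm above the nose stand out to a diameter of 41 mm.
- grinder_knob (a point): Middle of the grinder's knurled knob, on its axis, 43 mm above grinder. The knob is 24 mm in diameter and 16 mm tall, from the flange's top to the grinder's top; the grinder is picked up by it.
- grinder_flange (a point): Centre of the flange's top face, 35 mm above grinder. Lowered into the mouth, the grinder rests with its lugs on the lead-in, this point about 13 mm above the rim, up to 2 mm off centre. A push of about 12 N (8 to 20) makes the lugs give way; it goes down 13 mm and snaps in: then this face is level with the rim (grinder 60 mm above mill) and it stays in.
- pusher: Hollow-ended pusher: loose turned beech tool, about 110 g, 95 mm tall, standing in the black tool tray on its hollow end, a cup 44 mm in diameter and 25 mm tall. Its recess, 34 mm in diameter and 19 mm deep, goes over the grinder's knob so that its ring bears on the flange. Above it a round handle about 27 mm in diameter (31 to 90 mm up). Origin: centre of the hollow end's face; z axis towards the handle.
- pusher_grip (a point): Point to grip the pusher: on its axis, 60 mm above pusher.
- tool_tray: Black plastic tool tray, fixed for the task, 240 mm (its x) by 180 mm (its y), rim 22 mm high, walls and floor 4 mm; it may stand at the left or at the right of the mat. Origin: centre of its underside. The pusher and a slimmer drift stand in it, one towards each end of its long side.
- done_tray: Light wooden tray for finished mill bodies, fixed for the task, 240 mm (its x) by 180 mm (its y), rim 28 mm high, walls and floor 6 mm; on the other side of the mat from the tool tray. Origin: centre of its underside. The finished mill stands about 60 mm from the centre towards the tray's +x end; the -x half is free.
- done_mill: Finished mill body with its grinder already in, loose, same outside as mill, knob up, 111 mm tall over the knob; stands in the wooden tray. Origin: centre of its underside. Bystander.
- slim_drift: A slimmer solid beech drift, 83 mm tall, 24 mm in diameter with a 30 mm head, standing in the tool tray. Origin: centre of its foot. Bystander: not the pusher.
- mill_head: Turned wooden head of a mill, 62 mm tall, 58 mm wide, beyond the mat. Origin: centre of its underside. Bystander.
- gouge: Turning gouge lying crosswise on the bench beyond the mat, 420 mm long with a wooden handle; x axis towards the blade. Origin: on its underside near its middle. Bystander.
- pencil: Pencil 175 mm long, 7 mm thick, lying across the mat between the mill body and the grinder. Origin: its middle, underside. Bystander.
- sanding_block: Black rubber sanding block 100 x 60 x 35 mm. Origin: centre of its underside. Bystander.
Mind the look-alikes: they are no part of the job. What is meant by the grinder is not pink or yellow, and is the larger of those in its own colour.

How it is judged:
On the way, in this order (a step that is already met when the one before it is completed fails the run):
1. the grinder rests upright in the mouth of the mill body on its lugs, not yet snapped in, and is let go (z of grinder in the frame of mill between 0.063 and 0.078 m and horizontal distance between grinder and mill below 0.006 m and angle between grinder's own z axis and vertical below 0.15 rad and contact force between the fingers and grinder below 0.1 N), for 0.2 s.
2. the pusher, held in the gripper, bears down on the grinder, which is not home yet (contact force between pusher and grinder above 2 N and contact force between the fingers and pusher above 1 N and z of grinder in the frame of mill above 0.063 m), for 0.02 s.
3. the grinder has snapped home, its flange flush with the rim (z of grinder in the frame of mill between 0.055 and 0.0618 m and horizontal distance between grinder and mill below 0.004 m and angle between the z axis of grinder and the z axis of mill, either way round below 0.06 rad), for 0.2 s.
At the end, for the whole second after the job is handed in: Grinder home in the mill body (flange within 2 mm of flush, square within 0.06 rad); mill body upright, mouth up, on the wooden tray's floor; pusher upright on its hollow end on the black tray's floor (both within 0.09 rad); all let go and at rest (all of step 3 and x of mill in the frame of done_tray between -0.1 and 0.1 m and y of mill in the frame of done_tray between -0.07 and 0.07 m and z of mill in the frame of done_tray below 0.01 m and angle between each of mill, pusher's own z axis and vertical below 0.09 rad and x of pusher in the frame of tool_tray between -0.1 and 0.1 m and y of pusher in the frame of tool_tray between -0.07 and 0.07 m and z of pusher in the frame of tool_tray below 0.008 m and linear speed of each of mill, pusher, grinder below 0.02 m/s); the robot touches nothing.
It fails at once if the grinder is pressed in with the fingers (horizontal distance between grinder and mill below 0.01 m and z of grinder in the frame of mill between 0.03 and 0.066 m and contact force between the fingers and grinder above 1 N).
It fails at once if the mill body is let go more than 20 mm above the floor of the wooden tray (z of mill in the frame of done_tray above 0.026 m and contact force between the fingers and mill below 0.05 N and x of mill in the frame of done_tray between -0.12 and 0.12 m and y of mill in the frame of done_tray between -0.09 and 0.09 m).
It fails at once if another thing on the bench is shifted by more than 30 mm or knocked over (distance of any of slim_drift, done_mill, mill_head, gouge, pencil, sanding_block from where it was at the start of the episode above 0.03 m or angle between any of slim_drift, done_mill, mill_head's own z axis and vertical above 0.5 rad).
It also fails if it takes over 72 s, if anything falls off the work surface, if the arm or the gripper's body presses on something with over 40 N, if the wrist force passes 120 N, or if a joint passes its speed limit or range.

### The arm

A 6-joint arm with a two-finger parallel gripper is mounted at the origin on the work surface. World frame = base frame: x ahead of the robot, y to its left, z up, the work surface at z = 0. Lengths are in m, angles in rad, forces in N, time in s.
With the tool pointing down it reaches from about 0.225 to 0.875 m from the base axis. Payload 3.4 kg.
Tool frame: the origin (TCP) lies at the very end of the fingers, on their centre line; the grasp point (between the pads) lies 19 mm behind it; z points along the fingers, y is the line along which they close (so a half turn about z gives the same grasp; the last joint's range is limited). The gripper opens to 85 mm and grips with 20 to 120 N. Pads are 22 mm wide; open, the fingers measure 114 mm over their backs; the gripper's body (76 mm by 85 mm) begins 54 mm behind the grasp point. The pads swing forward as they close: fully open they stand 13 mm farther back than shut.
Start: joints at [1.055, 0.276, 1.505, -0, 1.361, -0.121], TCP at [0.221, 0.531, 0.231] pointing down, gripper open.
Joint ranges: [-2.89, 2.89], [-0.75, 2.08], [0.22, 2.7], [-1.18, 4.32], [0.11, 2.71], [-2.7, 2.7]. Speed limits (rad/s): [2.57, 2.57, 3.14, 3.14, 3.14, 3.14].

### API

Orientations are given as a unit quaternion [w, x, y, z].
In Python, from rig import readout, vision, manip gives the robot as it stands.
- The arm moves only by the shell command python3 -m handwheel 'ROWS' [FORCE]. ROWS is JSON, a list of rows, each a list of 3 entries, a list of its own where there are three numbers: the shift along the tool's x, y, z in mm, then the turn, a rotation vector about the tool's x, y, z in units of 6 degrees (1.0 is 6 degrees), then the closure, from -1 (fully open) to 1 (shut), so that 0 is half open. A call has 1 to 20 rows; each row shifts and turns the commanded pose from where the row before left it, along the tool's axes as they then stand; what a row does not reach is not made up. A row lasts 1/8 s, in which the tool goes at most 62.5 mm and 10.7 degrees, less where a joint would pass 70% of its speed; a pose out of reach is approached as far as the arm can. A call is refused whole if a number of a shift passes 62.5 or a number of a turn 1, either way. A call with a gripper value outside its range is refused whole. The fingers move at their own pace and stop on an object; FORCE is the grip in N (left out, the last holds). Time passes only in rows, so rows that do not move let the fingers close. It gives the time, the measured TCP pose, the force, the opening and the grip force at its end, in the units of the state.
- readout.get_state(): the state, without advancing time (a new reading comes with each control period).
- vision.get_image(name): name is "scene" or "side" or "wrist"; returns the picture (384x512x3 uint8, blue, green, red); there is no depth.
- vision.camera_params(name): a dict with "intrinsics" (3x3 intrinsics, pixels), "rvec" (rotation vector, rad) and "tvec" (3), from world to camera coordinates, as OpenCV has them; the wrist camera has in their place "hand_eye" (4x4, takes a point from camera to tool coordinates, whose origin is the TCP and whose axes are the flange's). Camera axes: x right, y down, z forward; pixel columns grow to the right and rows downward; lengths in m; the calibration is good to about 2 mm. A picture is of the moment at which its call begins: read the wrist's pose just before it. camera_params takes no time and is no camera call.
- manip.sign_off(): hands the job in; it is judged then, once.
The state is a dict: "clock": time; "qpos": joint angles; "qd": joint speeds; "effort": joint torques, N m; "position": TCP position; "ee_rot": TCP orientation; "contact_force": force on the tool from outside, world axes, zero at the start; "moment": the same for the moment, N m; "width": finger opening in m; "gripper_force": force on a finger pad.
Only numpy, scipy, OpenCV 4.12 (cv2) and the standard library are available. Lean on these libraries where they do the work, as an engineer would, in place of code of your own. Each camera call takes 0.05 s, during which the arm holds its last target. There are 200 camera calls.

## Working session

There is one attempt and no reset: what is moved stays moved. The work goes in short steps, Python scripts to look and compute and a shell command to move; the robot and the scene stay as the last step left them, time stands still between calls to the robot, and variables do not carry over. Pictures are saved under pics/ and viewed, at most 10 in all, crops included, and the job is handed in when it is done.

```bash
mkdir -p pics; ls
cat > h.py <<'E'
import numpy as np, cv2
from scipy.spatial.transform import Rotation as R
from rig import readout, vision, manip
def cam(n):
    p=vision.camera_params(n);K=np.array(p["intrinsics"],float)
    if "hand_eye" in p:
        s=readout.get_state();q=s["ee_rot"];H=np.array(p["hand_eye"])
        Rt=R.from_quat([q[1],q[2],q[3],q[0]]).as_matrix()
        Rc=Rt@H[:3,:3];c=Rt@H[:3,3]+np.array(s["position"]);return K,Rc.T,c
    Rw=cv2.Rodrigues(np.array(p["rvec"],float))[0];return K,Rw,-Rw.T@np.array(p["tvec"],float).ravel()
def ray(C,u,v,z):
    K,Rw,c=C;d=Rw.T@np.linalg.inv(K)@np.array([u,v,1.]);return c+d*(z-c[2])/d[2]
def proj(C,P):
    K,Rw,c=C;p=K@Rw@(np.array(P)-c);return p[:2]/p[2]
E
python3 - <<'E'
from h import *
ims=[]
for n in ("scene","side"):
    im=vision.get_image(n);cv2.imwrite(f"pics/{n}0.png",im)
    C=cam(n);print(n,C[0].tolist(),C[2].round(3),C[1].round(2).tolist())
    big=cv2.resize(im,(800,600),interpolation=cv2.INTER_CUBIC);cv2.imwrite(f"pics/{n}0b.png",big)
print(readout.get_state())
E
```

```text
pics
scene [[442.1509623729302, 0.0, 252.46352541764867], [0.0, 442.1509623729302, 187.11470747924042], [0.0, 0.0, 1.0]] [1.439 0.183 0.682] [[-0.22, 0.98, -0.0], [0.53, 0.12, -0.84], [-0.82, -0.18, -0.55]]
side [[365.3830414533406, 0.0, 258.26055763764475], [0.0, 365.3830414533406, 192.76526164095716], [0.0, 0.0, 1.0]] [0.375 0.709 0.498] [[-0.97, -0.23, -0.02], [-0.09, 0.48, -0.87], [0.21, -0.85, -0.49]]
{'clock': 0.1, 'qpos': array([ 1.05495222e+00,  2.76557538e-01,  1.50602964e+00, -6.88356667e-07,
        1.36069374e+00, -1.20964723e-01]), 'qd': array([ 2.39773976e-04,  8.09316167e-04, -3.28824474e-03,  5.08785019e-05,
        2.88671884e-03,  2.16272899e-03]), 'effort': array([ 1.34801609e-03, -4.17698801e+01, -2.46406120e+01, -3.81047321e-04,
        5.77798332e-03, -1.91541596e-05]), 'position': array([0.22094998, 0.53033705, 0.2305023 ]), 'ee_rot': array([-2.63937038e-04,  1.96159270e-01,  9.80571684e-01, -8.01807462e-04]), 'contact_force': array([-0.14937099, -0.12597567,  0.96385258]), 'moment': array([ 0.02882388, -0.03674496,  0.01736894]), 'gripper_force': 0.0, 'width': 0.08533696775654782}
```

View pics/scene0b.png

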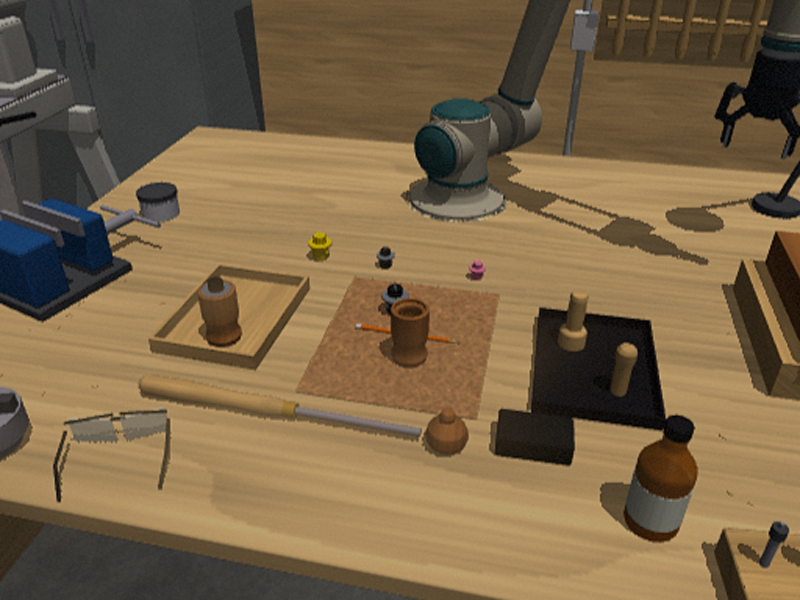

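View pics/side0b.png

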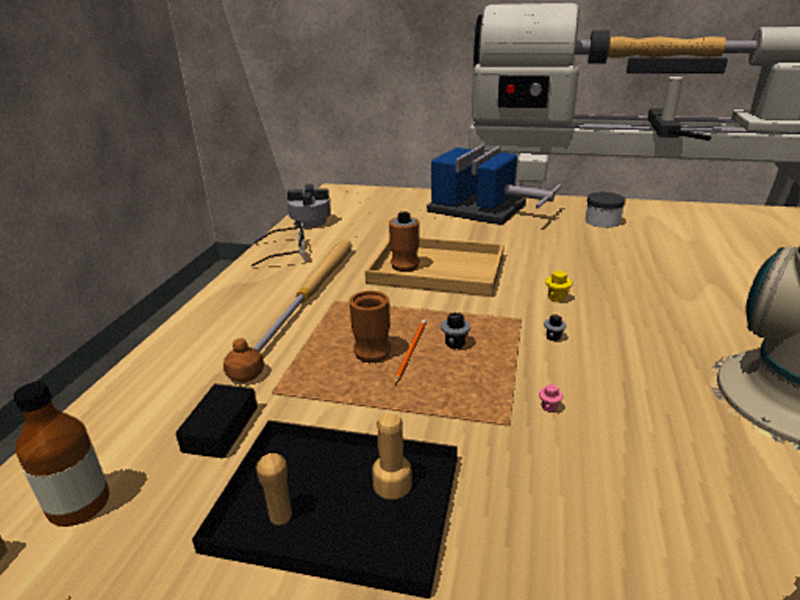

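The scene picture shows the mill at (409,330) on the mat and the pusher (wide cup) at (574,320) in the black tray. The drift is at (623,370), and the wooden tray, with the finished mill at (220,310), is on the far left.

Four things could be the grinder (side picture): black on the mat (455,330), small black off the mat (555,327), yellow (558,285) and pink (551,397). The one on the mat fits, because it is black/grey and the larger of the two black ones. I'll measure it and check a crop.

Run:
```python
from h import *
C={n:cam(n) for n in("scene","side")}
def tri(a,b):
    A=[];y=[]
    for n,uv in(("scene",a),("side",b)):
        K,Rw,c=C[n];d=Rw.T@np.linalg.inv(K)@np.array([uv[0]*.64,uv[1]*.64,1]);d/=np.linalg.norm(d)
        M=np.eye(3)-np.outer(d,d);A.append(M);y.append(M@c)
    return np.linalg.lstsq(np.vstack(A),np.hstack(y),rcond=None)[0].round(3)
print("mill mouth",tri((410,306),(370,298)))
print("grinder flange",tri((395,293),(455,326)))
print("small black flange",tri((385,258),(555,324)))
print("pusher top",tri((578,295),(390,420)),"drift top",tri((625,348),(271,461)))
print("done knob top",tri((215,279),(404,215)))
for k,l in (("tool tray",[(268,424),(457,447),(432,597),(198,552)]),("done tray",[(388,239),(504,243),(493,292),(368,282)])):
    z=.022 if k[0]=='t' else .028
    print(k,[ray(C["side"],u*.64,v*.64,z)[:2].round(3).tolist() for u,v in l])
im=cv2.imread("pics/side0.png");c=im[175:270,215:375]
cv2.imwrite("pics/crop1.png",cv2.resize(c,None,fx=5,fy=5,interpolation=cv2.INTER_CUBIC))
```

```text
mill mouth [0.596 0.016 0.099]
grinder flange [ 0.476 -0.033  0.038]
small black flange [ 0.328 -0.088  0.021]
pusher top [0.503 0.263 0.095] drift top [0.609 0.33  0.082]
done knob top [ 0.614 -0.288  0.115]
tool tray [[0.674, 0.217], [0.438, 0.21], [0.432, 0.4], [0.662, 0.402]]
done tray [[0.669, -0.366], [0.429, -0.386], [0.431, -0.17], [0.655, -0.167]]
```

View pics/crop1.png

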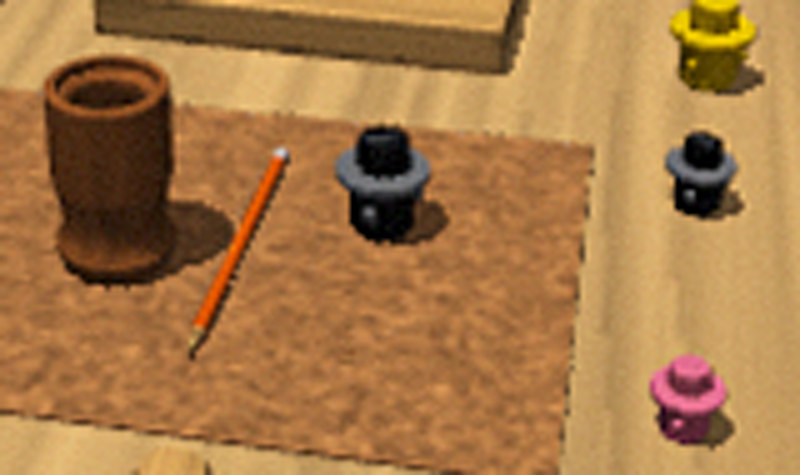

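The crop confirms it: the black grinder with the grey flange at crop (383,185) is bigger than the black one at (700,175). I'll take the mat one. Measured heights match the expected ones: mouth 0.099, flange 0.038, pusher top 0.095. Next I square the tool and go above the grinder.

```bash
python3 -m handwheel '[[[0,0,0],[0,0,-0.94],-1],[[0,0,0],[0,0,-0.94],-1],[[0,0,0],[0,0,-0.94],-1],[[0,0,0],[0,0,-0.94],-1],[[-20,-44,-2],[0,0,0],-1],[[-20,-44,-2],[0,0,0],-1],[[-20,-44,-2],[0,0,0],-1],[[-20,-44,-2],[0,0,0],-1],[[-20,-44,-2],[0,0,0],-1],[[-20,-44,-2],[0,0,0],-1],[[-20,-44,-2],[0,0,0],-1],[[-20,-44,-2],[0,0,0],-1],[[-20,-44,-2],[0,0,0],-1],[[-20,-44,-2],[0,0,0],-1],[[-20,-44,-2],[0,0,0],-1],[[-20,-40,-2],[0,0,0],-1],[[0,0,0],[0,0,0],-1],[[0,0,0],[0,0,0],-1]]'
python3 - <<'E'
from h import *
C=cam("wrist");im=vision.get_image("wrist");cv2.imwrite("pics/w1.png",im);np.savez("pics/w1.npz",K=C[0],R=C[1],c=C[2])
print(C[2].round(3),C[0].round(1).tolist(),C[1].round(2).tolist())
for P in([.476,-.033,.038],[.596,.016,.098]):print(proj(C,P))
print(readout.get_state()["qpos"].round(2))
E
```

```text
clock: 2.35
position: [0.46, 0.0069, 0.2548]
ee_rot: [-0.001, 0.001, 1.0, 0.001]
contact_force: [0.2, 0.5, 0.7]
width: 0.0848
gripper_force: 0.0
[0.384 0.007 0.399] [[336.3, 0.0, 256.1], [0.0, 336.3, 187.4], [0.0, 0.0, 1.0]] [[0.0, 1.0, 0.0], [0.96, -0.0, 0.3], [0.3, 0.0, -0.96]]
[219.66797903 170.40994281]
[264.59203051 296.24819568]
[-0.14  0.09  1.69  0.    1.37 -1.71]
```

View pics/w1.png

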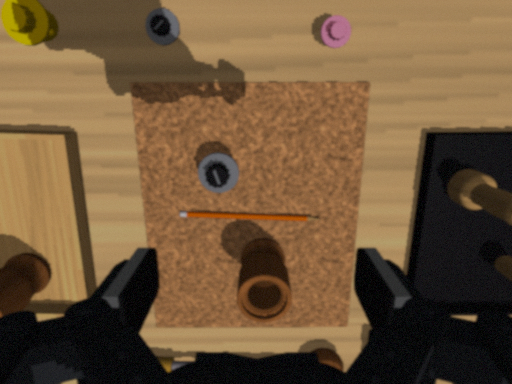

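The wrist picture shows the grinder's flange centred near (218,172), the mill mouth near (265,294) and the pencil clear of both. Now a precise measurement with masks.

Run:
```python
from h import *
z=np.load("pics/w1.npz");C=(z["K"],z["R"],z["c"]);im=cv2.imread("pics/w1.png")
hsv=cv2.cvtColor(im,cv2.COLOR_BGR2HSV)
m=np.zeros(im.shape[:2],np.uint8);roi=np.s_[145:200,190:250]
m[roi]=((hsv[roi][...,1]<75)&(hsv[roi][...,2]>70))*255
m=cv2.morphologyEx(m,cv2.MORPH_OPEN,np.ones((2,2)))
c=max(cv2.findContours(m,0,2)[0],key=cv2.contourArea);e=cv2.fitEllipse(cv2.convexHull(c));P=ray(C,*e[0],.0355)
print("flange",e,P.round(4),"diam",[x*(C[2][2]-.0355)/336.3/.96 for x in e[1]])
# rim: outer & bore
g=im[225:330,220:310].copy();hs=hsv[225:330,220:310]
print("rim px HSV",hsv[281,265],hsv[294,243],hsv[294,265],"mat",hsv[294,200],hsv[310,290])
dark=np.zeros_like(m);dark[270:312,238:292]=(hsv[270:312,238:292,2]<55)*255
c=max(cv2.findContours(dark,0,2)[0],key=cv2.contourArea);e=cv2.fitEllipse(c);print("bore",e,ray(C,*e[0],.09).round(4),ray(C,*e[0],.098).round(4))
cv2.imwrite("pics/w1c.png",cv2.resize(im[140:330,180:320],None,fx=4,fy=3.1,interpolation=cv2.INTER_CUBIC)[:600,:800])
cv2.imwrite("pics/w1c.png",cv2.resize(im[230:325,210:330],None,fx=6,fy=6,interpolation=cv2.INTER_CUBIC))
```

```text
flange ((218.88790893554688, 173.16090393066406), (39.89052200317383, 41.50361251831055), 119.15416717529297) [ 0.4798 -0.0343  0.0355] diam [np.float64(0.04494278380307113), np.float64(0.046760177375178465)]
rim px HSV [ 14 174  82] [ 14 180 125] [ 12 217  40] mat [ 14 139 147] [ 14 142 131]
bore ((263.90740966796875, 295.7166748046875), (23.43402099609375, 31.80820655822754), 87.37327575683594) [0.601  0.0155 0.09  ] [0.5954 0.0153 0.098 ]
```

View pics/w1c.png

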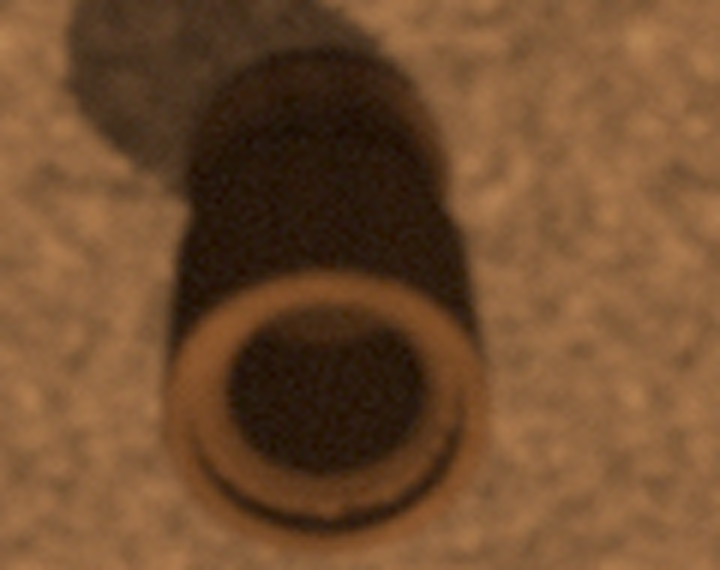

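The enlarged crop shows the outer rim spanning x 165–488 and y 270–550 in the crop, so its centre is at image (264.4,298.3). That puts the mouth at about (0.598,0.016). The flange diameter came out at 46 mm, as it should. Now the grasp, with the TCP going to (0.480,-0.034,0.041).

```bash
python3 -m handwheel '[[[-10,-20.6,0],[0,0,0],-1],[[-9.8,-20.6,4],[0,0,0],-1],[[0,0,40],[0,0,0],-1],[[0,0,40],[0,0,0],-1],[[0,0,40],[0,0,0],-1],[[0,0,40],[0,0,0],-1],[[0,0,30],[0,0,0],-1],[[0,0,14],[0,0,0],-1],[[0,0,6],[0,0,0],-1],[[0,0,0],[0,0,0],-1]]' 30 && python3 -m handwheel '[[[0,0,0],[0,0,0],1],[[0,0,0],[0,0,0],1],[[0,0,0],[0,0,0],1],[[0,0,0],[0,0,0],1],[[0,0,0],[0,0,0],1],[[0,0,0],[0,0,0],1]]' 30
```

```text
clock: 3.65
position: [0.4809, -0.0344, 0.0418]
ee_rot: [0.001, 0.0, 1.0, -0.0]
contact_force: [0.3, -0.7, 0.5]
width: 0.0856
gripper_force: 0.0
clock: 4.4
position: [0.4807, -0.0348, 0.0417]
ee_rot: [0.0, 0.001, 1.0, -0.0]
contact_force: [-0.0, -0.4, 5.6]
width: 0.0223
gripper_force: 29.4
```

```bash
python3 -m handwheel '[[[0,0,-10],[0,0,0],1],[[0,0,-30],[0,0,0],1],[[0,0,-40],[0,0,0],1],[[0,0,-40],[0,0,0],1],[[0,0,-40],[0,0,0],1],[[-15,15,-20],[0,0,0],1],[[-15,15,0],[0,0,0],1],[[-20,20,0],[0,0,0],1],[[0,0,0],[0,0,0],1],[[0,0,0],[0,0,0],1]]'
python3 - <<'E'
from h import *
C=cam("wrist");im=vision.get_image("wrist");np.savez("pics/w2.npz",K=C[0],R=C[1],c=C[2]);cv2.imwrite("pics/w2.png",im)
print(proj(C,[.598,.016,.098]),C[2].round(3))
cv2.imwrite("pics/w2b.png",cv2.resize(im,(768,576),interpolation=cv2.INTER_CUBIC))
E
```

```text
clock: 5.65
position: [0.5294, 0.0154, 0.2199]
ee_rot: [-0.002, 0.0, 1.0, -0.0]
contact_force: [-0.9, -0.5, -0.7]
width: 0.0227
gripper_force: 29.6
[256.5059376 254.9529985] [0.453 0.016 0.364]
```

View pics/w2b.png

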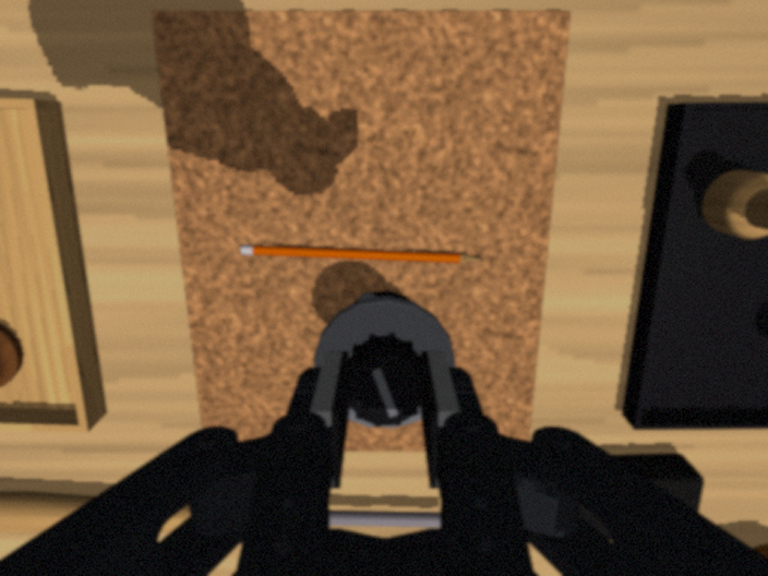

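The view shows the grinder square in the fingers at (385,360), hiding the mill. I'll use the differences already measured; wrist and side/scene agree to within 2 mm.

```bash
python3 - <<'E'
from h import *
z=np.load("pics/w1.npz");C=(z["K"],z["R"],z["c"])
print(ray(C,264.4,298.3,.098).round(4))
p=[ray(C,210+u/6,230+v/6,.098) for u,v in((165,410),(488,410),(326,270),(326,550))]
print([q[:2].round(4).tolist() for q in p])
E
python3 -m handwheel '[[[-35,0,0],[0,0,0],1],[[-35,0,0],[0,0,0],1],[[0,0,20],[0,0,0],1],[[0,0,20],[0,0,0],1],[[0,0,0],[0,0,0],1],[[0,0,0],[0,0,0],1]]'
```

```text
[0.5985 0.0158 0.098 ]
[[0.5985, -0.0123], [0.5986, 0.044], [0.5708, 0.0156], [0.6277, 0.0159]]
clock: 6.45
position: [0.6005, 0.0148, 0.1819]
ee_rot: [0.0, 0.001, 1.0, -0.0]
contact_force: [0.1, -0.9, 0.2]
width: 0.0221
gripper_force: 29.6
```

```bash
python3 -m handwheel '[[[0.9,0.7,15],[0,0,0],1],[[0,0,20],[0,0,0],1],[[0,0,15],[0,0,0],1],[[0,0,8],[0,0,0],1],[[0,0,4],[0,0,0],1],[[0,0,0],[0,0,0],1],[[0,0,0],[0,0,0],1]]' && python3 -m handwheel '[[[0,0,2],[0,0,0],1],[[0,0,0],[0,0,0],1],[[0,0,0],[0,0,0],1]]'
```

```text
clock: 7.32
position: [0.6, 0.0159, 0.1198]
ee_rot: [0.001, 0.001, 1.0, 0.0]
contact_force: [0.4, -0.1, -0.7]
width: 0.0226
gripper_force: 29.6
clock: 7.7
position: [0.5996, 0.0159, 0.1174]
ee_rot: [0.0, 0.001, 1.0, 0.0]
contact_force: [-0.3, 0.2, -0.9]
width: 0.0226
gripper_force: 29.6
```

```bash
python3 -m handwheel '[[[0,0,1.2],[0,0,0],1],[[0,0,0],[0,0,0],1],[[0,0,0],[0,0,0],1]]' && python3 -m handwheel '[[[0,0,0],[0,0,0],-1],[[0,0,0],[0,0,0],-1],[[0,0,0],[0,0,0],-1],[[0,0,-2],[0,0,0],-1],[[0,0,-10],[0,0,0],-1],[[0,0,-30],[0,0,0],-1],[[0,0,-40],[0,0,0],-1],[[30,0,-40],[0,0,0],-1],[[30,0,-40],[0,0,0],-1],[[40,0,0],[0,0,0],-1],[[0,0,0],[0,0,0],-1],[[0,0,0],[0,0,0],-1]]'
python3 - <<'E'
from h import *
C=cam("wrist");im=vision.get_image("wrist");np.savez("pics/w3.npz",K=C[0],R=C[1],c=C[2]);cv2.imwrite("pics/w3.png",im)
for P in([.599,.0158,.098],[.599,.0158,.111],[.503,.263,.095],[.503,.263,.004]): print(proj(C,P))
u,v=map(int,proj(C,[.599,.0158,.105]));print(u,v)
cv2.imwrite("pics/w3c.png",cv2.resize(im[max(0,v-50):v+70,u-80:u+80],None,fx=5,fy=5,interpolation=cv2.INTER_CUBIC))
E
```

```text
clock: 8.07
position: [0.5995, 0.0159, 0.1161]
ee_rot: [-0.0, 0.001, 1.0, 0.0]
contact_force: [0.4, 0.3, -0.3]
width: 0.0225
gripper_force: 29.6
clock: 9.57
position: [0.5001, 0.016, 0.2788]
ee_rot: [0.001, 0.001, 1.0, -0.0]
contact_force: [0.3, -0.2, -0.2]
width: 0.0855
gripper_force: 0.0
[255.77106813 252.4860854 ]
[255.75160928 258.53356705]
[502.66796885 164.97399158]
[452.15317398 147.89470071]
255 255
```

View pics/w3c.png

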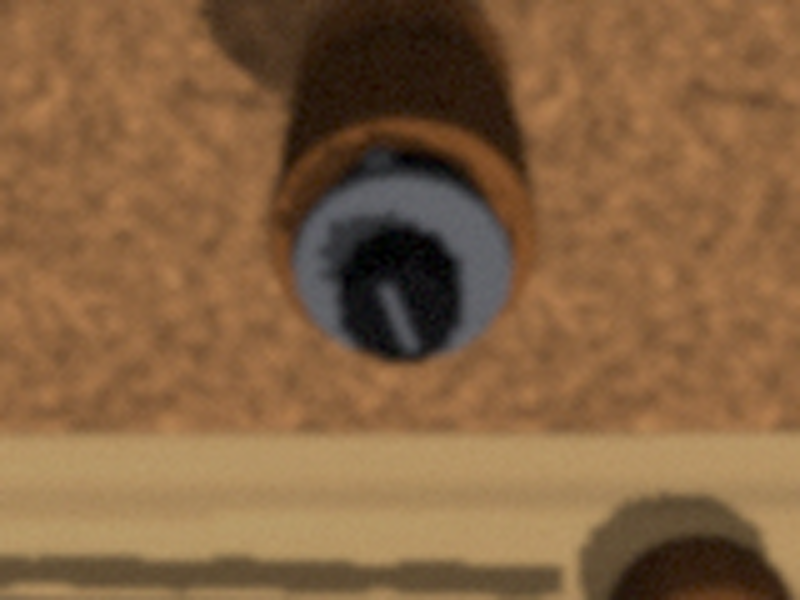

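The crop shows the grinder upright in the mouth, with the flange centre at (403,265) in the crop. That is within 1 px of the prediction for the rest height and centre. Next, the pusher.

```bash
python3 -m handwheel '[[[10,45,0],[0,0,0],-1],[[10,45,0],[0,0,0],-1],[[10,45,0],[0,0,0],-1],[[10,45,0],[0,0,0],-1],[[10,45,0],[0,0,0],-1],[[0,20,0],[0,0,0],-1],[[0,0,0],[0,0,0],-1],[[0,0,0],[0,0,0],-1]]'
python3 - <<'E'
from h import *
C=cam("wrist");im=vision.get_image("wrist");np.savez("pics/w4.npz",K=C[0],R=C[1],c=C[2]);cv2.imwrite("pics/w4.png",im)
print(proj(C,[.503,.263,.095]),proj(C,[.503,.263,.029]))
cv2.imwrite("pics/w4b.png",cv2.resize(im[40:340,140:440],(600,600),interpolation=cv2.INTER_CUBIC))
E
```

```text
clock: 10.62
position: [0.4504, 0.26, 0.2777]
ee_rot: [-0.0, 0.001, 1.0, -0.001]
contact_force: [0.4, -0.3, 0.6]
width: 0.0854
gripper_force: 0.0
[259.0825382 212.2325703] [258.7297855  192.48569293]
```

View pics/w4b.png

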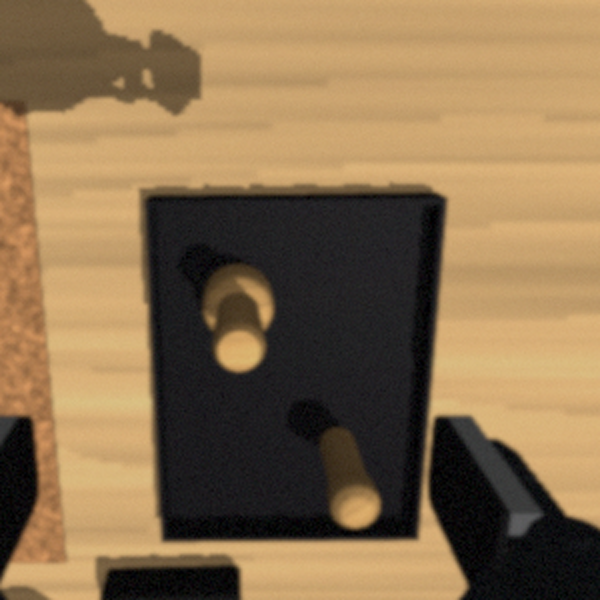

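The picture shows the pusher's handle top at image (260,215), above its wide cup at (259,192). The drift is the slim stick at lower right.

Run:
```python
from h import *
z=np.load("pics/w4.npz");C=(z["K"],z["R"],z["c"]);im=cv2.imread("pics/w4.png");hsv=cv2.cvtColor(im,cv2.COLOR_BGR2HSV)
print("top",ray(C,260,215.5,.099).round(4))
m=np.zeros(im.shape[:2],np.uint8);m[150:240,225:290]=((hsv[150:240,225:290,1]>60)&(hsv[150:240,225:290,2]>60))*255
c=max(cv2.findContours(m,0,2)[0],key=cv2.contourArea);p=c[:,0]
t=p[p[:,1]>210];e=cv2.minEnclosingCircle(t);print("top circle",e,ray(C,*e[0],.099).round(4))
b=p[p[:,1]<196];e=cv2.fitEllipse(b);print("cup",e,ray(C,*e[0],.029).round(4))
q=[ray(C,140+u/2,40+v/2,.022)[:2].round(4).tolist() for u,v in((146,196),(445,196),(163,538),(418,538))];print("tray rim",q,np.mean(q,0))
```

```text
top [0.505  0.2639 0.099 ]
top circle ((259.5, 213.64285278320312), 13.59969425201416) [0.503  0.2634 0.099 ]
cup ((259.2848815917969, 194.31942749023438), (35.58566665649414, 43.98908996582031), 178.67906188964844) [0.5054 0.2637 0.029 ]
tray rim [[0.4369, 0.2085], [0.4371, 0.3866], [0.6775, 0.2109], [0.6776, 0.3899]] [0.557275 0.298975]
```

```bash
python3 -m handwheel '[[[-27,1.8,0],[0,0,0],-1],[[-27.5,1.8,10],[0,0,0],-1],[[0,0,40],[0,0,0],-1],[[0,0,45],[0,0,0],-1],[[0,0,45],[0,0,0],-1],[[0,0,40],[0,0,0],-1],[[0,0,30],[0,0,0],-1],[[0,0,16],[0,0,0],-1],[[0,0,6],[0,0,0],-1],[[0,0,0],[0,0,0],-1]]' && python3 -m handwheel '[[[0,0,0],[0,0,0],1],[[0,0,0],[0,0,0],1],[[0,0,0],[0,0,0],1],[[0,0,0],[0,0,0],1],[[0,0,0],[0,0,0],1],[[0,0,0],[0,0,0],1],[[0,0,0],[0,0,0],1]]' 80
```

```text
clock: 11.92
position: [0.505, 0.2645, 0.0467]
ee_rot: [0.001, 0.001, 1.0, 0.0]
contact_force: [0.3, -0.1, 0.5]
width: 0.0855
gripper_force: 0.0
clock: 12.8
position: [0.5045, 0.2647, 0.0464]
ee_rot: [0.0, 0.001, 1.0, 0.0]
contact_force: [-0.6, -0.6, 4.5]
width: 0.0252
gripper_force: 78.3
```

```bash
python3 -m handwheel '[[[0,0,-10],[0,0,0],1],[[0,0,-40],[0,0,0],1],[[0,0,-50],[0,0,0],1],[[0,0,-50],[0,0,0],1],[[0,-20,-20],[0,0,0],1],[[-20,-45,0],[0,0,0],1],[[-20,-45,0],[0,0,0],1],[[-20,-45,0],[0,0,0],1],[[-20,-45,0],[0,0,0],1],[[-14.5,-30,0],[0,0,0],1],[[0,-19,0],[0,0,0],1],[[0,0,0],[0,0,0],1],[[0,0,0],[0,0,0],1]]'
python3 - <<'E'
from h import *
for n in("scene","side"):
    im=vision.get_image(n);C=cam(n);u,v=map(int,proj(C,[.599,.016,.13]));c=cv2.resize(im[v-60:v+40,u-40:u+40],None,fx=5,fy=5,interpolation=cv2.INTER_CUBIC)
    cv2.imwrite(f"pics/{n}5.png",c)
a=cv2.imread("pics/scene5.png");b=cv2.imread("pics/side5.png");cv2.imwrite("pics/both5.png",np.hstack([a,b]))
E
```

```text
clock: 14.42
position: [0.5978, 0.0168, 0.2162]
ee_rot: [-0.0, 0.0, 1.0, 0.001]
contact_force: [-0.2, -0.0, -2.3]
width: 0.0251
gripper_force: 78.7
```

View pics/both5.png

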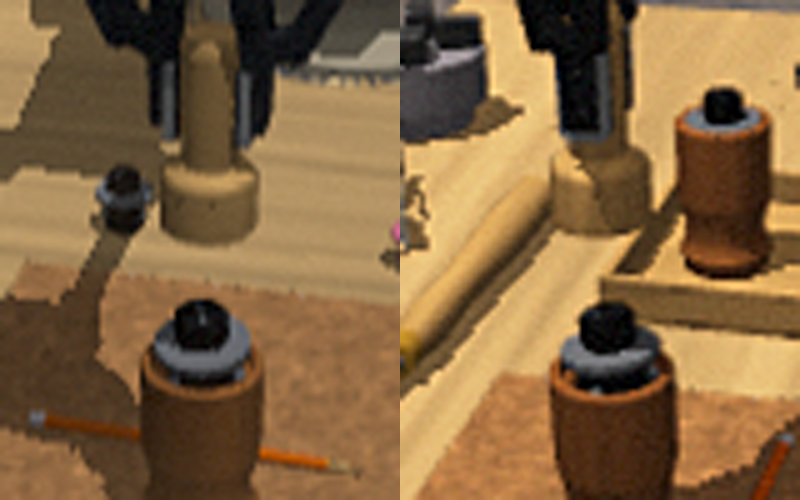

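The pusher hangs upright over the knob, in scene with the cup at x=209 and the knob at 203, in side with the cup at 602 and the knob at 607. That is within the ±5 mm clearance. I'll lower it slowly.

```bash
python3 -m handwheel '[[[0,-1.5,15],[0,0,0],1],[[0,0,20],[0,0,0],1],[[0,0,12],[0,0,0],1],[[0,0,6],[0,0,0],1],[[0,0,4],[0,0,0],1],[[0,0,3],[0,0,0],1],[[0,0,0],[0,0,0],1],[[0,0,0],[0,0,0],1]]' && python3 -m handwheel '[[[0,0,1],[0,0,0],1],[[0,0,1],[0,0,0],1],[[0,0,1],[0,0,0],1],[[0,0,0.5],[0,0,0],1]]'
```

```text
clock: 15.52
position: [0.5988, 0.014, 0.1565]
ee_rot: [0.0, 0.001, 1.0, 0.0]
contact_force: [-0.1, 0.5, -0.7]
width: 0.0255
gripper_force: 78.7
clock: 16.02
position: [0.5986, 0.014, 0.1527]
ee_rot: [0.0, 0.001, 1.0, -0.0]
contact_force: [-0.9, 0.5, 0.5]
width: 0.0254
gripper_force: 78.7
```

```bash
python3 -m handwheel '[[[0,0,0.7],[0,0,0],1],[[0,0,0.7],[0,0,0],1],[[0,0,0],[0,0,0],1]]' && python3 -m handwheel '[[[0,0,0.8],[0,0,0],1],[[0,0,0.8],[0,0,0],1],[[0,0,0],[0,0,0],1]]'
```

```text
clock: 16.4
position: [0.5989, 0.0139, 0.1518]
ee_rot: [0.001, 0.001, 1.0, -0.0]
contact_force: [-0.8, -0.5, 5.6]
width: 0.0256
gripper_force: 78.7
clock: 16.77
position: [0.5987, 0.014, 0.1496]
ee_rot: [0.0, 0.001, 1.0, 0.0]
contact_force: [0.3, -0.8, 2.9]
width: 0.0255
gripper_force: 78.8
```

```bash
python3 -m handwheel '[[[0,0,1.2],[0,0,0],1],[[0,0,1.2],[0,0,0],1],[[0,0,1.2],[0,0,0],1]]' && python3 -m handwheel '[[[0,0,1.2],[0,0,0],1],[[0,0,1.2],[0,0,0],1],[[0,0,1],[0,0,0],1]]' && python3 -m handwheel '[[[0,0,1],[0,0,0],1],[[0,0,0.7],[0,0,0],1],[[0,0,0],[0,0,0],1]]'
```

```text
clock: 17.15
position: [0.598, 0.0141, 0.1451]
ee_rot: [-0.001, 0.001, 1.0, 0.0]
contact_force: [1.0, 1.0, -0.9]
width: 0.0257
gripper_force: 78.8
clock: 17.52
position: [0.5985, 0.014, 0.1425]
ee_rot: [-0.0, 0.001, 1.0, 0.0]
contact_force: [0.3, 0.7, -0.0]
width: 0.0254
gripper_force: 78.8
clock: 17.9
position: [0.5985, 0.014, 0.1409]
ee_rot: [-0.0, 0.001, 1.0, 0.0]
contact_force: [0.5, 0.4, -1.3]
width: 0.0252
gripper_force: 78.8
```

```bash
python3 -m handwheel '[[[0,0,0.8],[0,0,0],1],[[0,0,0.7],[0,0,0],1],[[0,0,0],[0,0,0],1]]' && python3 -m handwheel '[[[0,0,0.7],[0,0,0],1],[[0,0,0.5],[0,0,0],1],[[0,0,0],[0,0,0],1]]'
```

```text
clock: 18.27
position: [0.5988, 0.0141, 0.1403]
ee_rot: [0.001, 0.001, 1.0, 0.0]
contact_force: [-1.5, -0.4, 5.3]
width: 0.0249
gripper_force: 78.8
clock: 18.65
position: [0.599, 0.0141, 0.1403]
ee_rot: [0.001, 0.001, 1.0, 0.0]
contact_force: [-2.0, -0.5, 11.5]
width: 0.0253
gripper_force: 79.4
```

It stops hard at 0.1403, against 0.1404 expected when home. One more small push, then I lift and return the pusher.

```bash
python3 -m handwheel '[[[0,0,1],[0,0,0],1],[[0,0,0.7],[0,0,0],1],[[0,0,0],[0,0,0],1]]' && python3 -m handwheel '[[[0,0,-6],[0,0,0],1],[[0,0,-20],[0,0,0],1],[[0,0,-30],[0,0,0],1],[[0,0,-25],[0,0,0],1],[[15,45,0],[0,0,0],1],[[20,45,0],[0,0,0],1],[[20,45,0],[0,0,0],1],[[20,45,0],[0,0,0],1],[[19,45,0],[0,0,0],1],[[0,25,0],[0,0,0],1],[[0,0,0],[0,0,0],1],[[0,0,0],[0,0,0],1]]'
python3 - <<'E'
from h import *
im=vision.get_image("side");C=cam("side");u,v=map(int,proj(C,[.599,.016,.1]));w=cv2.resize(im[v-45:v+55,u-55:u+55],None,fx=5,fy=5,interpolation=cv2.INTER_CUBIC);cv2.imwrite("pics/home.png",w)
E
```

```text
clock: 19.02
position: [0.5993, 0.0141, 0.1403]
ee_rot: [0.002, 0.001, 1.0, -0.0]
contact_force: [-4.5, 0.2, 18.1]
width: 0.0257
gripper_force: 80.2
clock: 20.52
position: [0.5047, 0.2634, 0.2169]
ee_rot: [-0.0, 0.001, 1.0, -0.001]
contact_force: [0.7, 0.2, -1.3]
width: 0.0255
gripper_force: 78.9
```

View pics/home.png

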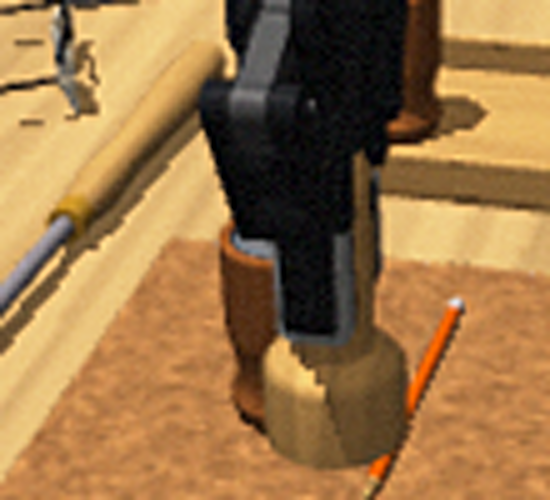

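The side crop shows the mill still standing, with the grey flange level with the rim at (245,243), partly behind the gripper. I'll set the pusher down where it stood.

```bash
python3 -m handwheel '[[[0,0,40],[0,0,0],1],[[0,0,50],[0,0,0],1],[[0,0,40],[0,0,0],1],[[0,0,25],[0,0,0],1],[[0,0,8],[0,0,0],1],[[0,0,3],[0,0,0],1],[[0,0,0],[0,0,0],1]]' && python3 -m handwheel '[[[0,0,2],[0,0,0],1],[[0,0,1],[0,0,0],1],[[0,0,0.8],[0,0,0],1],[[0,0,0],[0,0,0],1]]'
```

```text
clock: 21.45
position: [0.5057, 0.2641, 0.0525]
ee_rot: [0.001, 0.001, 1.0, 0.0]
contact_force: [-0.5, 0.2, -1.2]
width: 0.0255
gripper_force: 78.8
clock: 21.95
position: [0.5047, 0.2642, 0.0477]
ee_rot: [0.0, 0.0, 1.0, 0.0]
contact_force: [1.1, -0.3, -1.3]
width: 0.0257
gripper_force: 78.8
```

```bash
python3 -m handwheel '[[[0,0,1],[0,0,0],1],[[0,0,0.6],[0,0,0],1],[[0,0,0],[0,0,0],1]]' && python3 -m handwheel '[[[0,0,0],[0,0,0],-1],[[0,0,0],[0,0,0],-1],[[0,0,0],[0,0,0],-1],[[0,0,0],[0,0,0],-1],[[0,0,-10],[0,0,0],-1],[[0,0,-40],[0,0,0],-1],[[0,0,-50],[0,0,0],-1],[[0,0,-50],[0,0,0],-1],[[0,0,-50],[0,0,0],-1],[[10,-5,-30],[0,0,0],-1],[[45,0,0],[0,0,0],-1],[[0,0,0],[0,0,0],-1],[[0,0,0],[0,0,0],-1]]'
python3 - <<'E'
from h import *
C=cam("wrist");im=vision.get_image("wrist");cv2.imwrite("pics/w6.png",im);hsv=cv2.cvtColor(im,cv2.COLOR_BGR2HSV)
m=np.zeros(im.shape[:2],np.uint8);t=proj(C,[.505,.264,.099]);b=proj(C,[.505,.264,.029]);print(t,b)
y0,y1,x0,x1=int(b[1]-30),int(t[1]+20),int(t[0]-33),int(t[0]+33)
s=hsv[y0:y1,x0:x1];m[y0:y1,x0:x1]=((s[...,1]>60)&(s[...,2]>60))*255
p=max(cv2.findContours(m,0,2)[0],key=cv2.contourArea)[:,0]
e=cv2.minEnclosingCircle(p[p[:,1]>t[1]-3]);print("top",e,ray(C,*e[0],.099).round(4))
e=cv2.fitEllipse(p[p[:,1]<b[1]+2]);print("cup",e,ray(C,*e[0],.029).round(4))
E
```

```text
clock: 22.32
position: [0.5049, 0.2642, 0.0464]
ee_rot: [0.0, 0.001, 1.0, 0.0]
contact_force: [-0.0, -0.1, 2.7]
width: 0.0255
gripper_force: 78.8
clock: 23.95
position: [0.4501, 0.2592, 0.2768]
ee_rot: [0.001, 0.0, 1.0, 0.0]
contact_force: [-0.3, -0.4, -0.5]
width: 0.0852
gripper_force: 0.0
[260.426167   215.71654581] [259.73074933 194.08168911]
top ((261.0, 217.5), 13.009712219238281) [0.507  0.2646 0.099 ]
cup ((260.30010986328125, 194.33404541015625), (35.557098388671875, 43.17085266113281), 178.40817260742188) [0.5053 0.2647 0.029 ]
```

The pusher stands upright where it was. Now I check the mill from the same viewpoint as before.

```bash
python3 -m handwheel '[[[-10,-45,0],[0,0,0],-1],[[-10,-45,0],[0,0,0],-1],[[-10,-45,0],[0,0,0],-1],[[-10,-45,0],[0,0,0],-1],[[-10,-45,0],[0,0,0],-1],[[0,-18,0],[0,0,0],-1],[[0,0,0],[0,0,0],-1],[[0,0,0],[0,0,0],-1]]'
python3 - <<'E'
from h import *
C=cam("wrist");im=vision.get_image("wrist");cv2.imwrite("pics/w7.png",im);hsv=cv2.cvtColor(im,cv2.COLOR_BGR2HSV)
u,v=map(int,proj(C,[.599,.0158,.098]));m=np.zeros(im.shape[:2],np.uint8)
s=hsv[v-32:v+32,u-35:u+35];g=(s[...,1]<75)&(s[...,2]>70);m[v-32:v+32,u-35:u+35]=g*255
m=cv2.morphologyEx(m,cv2.MORPH_OPEN,np.ones((2,2)))
p=max(cv2.findContours(m,0,2)[0],key=cv2.contourArea);e=cv2.fitEllipse(cv2.convexHull(p))
k=(C[2][2]-.098)/336.3/.96
print("pred",u,v,"flange",e,ray(C,*e[0],.098).round(4),[d*k for d in e[1]])
print("mill-rim rows above flange, col",[hsv[r,int(e[0][0])].tolist() for r in range(int(e[0][1])-28,int(e[0][1])-14)])
E
```

```text
clock: 25.0
position: [0.4994, 0.0172, 0.276]
ee_rot: [-0.0, 0.0, 1.0, 0.001]
contact_force: [0.2, 0.1, -0.1]
width: 0.0852
gripper_force: 0.0
pred 254 254 flange ((254.11593627929688, 255.9819793701172), (38.787322998046875, 42.67544937133789), 90.56011199951172) [0.6004 0.0155 0.098 ] [np.float64(0.03872239990083609), np.float64(0.04260401824039367)]
mill-rim rows above flange, col [[12, 156, 44], [11, 168, 44], [10, 156, 54], [13, 192, 73], [13, 181, 103], [14, 169, 121], [13, 180, 126], [14, 172, 117], [10, 127, 92], [177, 31, 83], [120, 10, 98], [108, 12, 105], [115, 14, 109], [120, 14, 108]]
```

The flange is centred at (0.600,0.0155) and its apparent size fits flush height. Now I work out the tray from edges already seen in the wrist pictures.

Run:
```python
from h import *
z=np.load("pics/w2.npz");C=(z["K"],z["R"],z["c"])
for u,v in((57,95),(103,425),(38,97),(75,405)): print("w2",ray(C,u/1.5,v/1.5,.028)[:2].round(4))
z=np.load("pics/w1.npz");C=(z["K"],z["R"],z["c"])
for u,v in((76,129),(95,305),(66,133)): print("w1",ray(C,u,v,.028)[:2].round(4))
C=cam("side")
for u,v in((388,239),(504,243),(493,279),(368,268),(500,292),(370,284)): print("side",ray(C,u*.64,v*.64,.028)[:2].round(4))
C=cam("scene")
for u,v in((222,267),(309,278),(254,356),(152,343)): print("scene",ray(C,u*.64,v*.64,.028)[:2].round(4))
print("mill_head",ray(C,447*.64,440*.64,.03))
```

```text
w2 [ 0.435  -0.1895]
w2 [ 0.6724 -0.1997]
w2 [ 0.4362 -0.2017]
w2 [ 0.6551 -0.218 ]
w1 [ 0.4315 -0.1901]
w1 [ 0.6582 -0.2018]
w1 [ 0.4359 -0.2018]
side [ 0.6687 -0.3655]
side [ 0.4288 -0.3864]
side [ 0.4358 -0.2197]
side [ 0.6712 -0.2229]
side [ 0.4194 -0.1724]
side [ 0.6493 -0.1602]
scene [ 0.4443 -0.3671]
scene [ 0.4458 -0.1985]
scene [ 0.6781 -0.2081]
scene [ 0.6824 -0.3761]
mill_head [0.79030598 0.10635924 0.03      ]
```

```bash
python3 -m handwheel '[[[-50,-0.9,0],[0,0,0],-1],[[-50,-0.8,0],[0,0,0],-1],[[0,0,30],[0,0,0],-1],[[0,0,45],[0,0,0],-1],[[0,0,45],[0,0,0],-1],[[0,0,45],[0,0,0],-1],[[0,0,30],[0,0,0],-1],[[0,0,18],[0,0,0],-1],[[0,0,6],[0,0,0],-1],[[0,0,0],[0,0,0],-1]]' && python3 -m handwheel '[[[0,0,0],[0,0,0],1],[[0,0,0],[0,0,0],1],[[0,0,0],[0,0,0],1],[[0,0,0],[0,0,0],1],[[0,0,0],[0,0,0],1]]' 50
```

```text
clock: 26.3
position: [0.5997, 0.0152, 0.0573]
ee_rot: [0.0, -0.0, 1.0, 0.0]
contact_force: [0.3, 1.0, 0.5]
width: 0.0852
gripper_force: 0.0
clock: 26.92
position: [0.6005, 0.0145, 0.0585]
ee_rot: [0.001, 0.001, 1.0, 0.0]
contact_force: [-0.5, 2.5, 5.9]
width: 0.0578
gripper_force: 54.1
```

```bash
python3 -m handwheel '[[[0,0,-5],[0,0,0],1],[[0,0,-20],[0,0,0],1],[[0,0,-40],[0,0,0],1],[[0,0,-40],[0,0,0],1],[[15,-5,0],[0,0,0],1],[[25,-20,0],[0,0,0],1],[[25,-30,0],[0,0,0],1],[[25,-40,0],[0,0,0],1],[[18.5,-40,0],[0,0,0],1],[[0,-45,0],[0,0,0],1],[[0,-45,0],[0,0,0],1],[[0,-40,0],[0,0,0],1],[[0,-22.5,0],[0,0,0],1],[[0,-10,0],[0,0,0],1],[[0,0,0],[0,0,0],1],[[0,0,0],[0,0,0],1]]'
python3 - <<'E'
from h import *
for n in("scene","side"): cv2.imwrite(f"pics/{n}8.png",vision.get_image(n))
s=cv2.imread("pics/scene8.png");a=cv2.imread("pics/scene0.png");C=cam("scene")
d=cv2.absdiff(s,a).max(2)
u,v=map(int,proj(C,[.6,.016,.05]));print("mill gone, diff at old place",d[v-10:v+10,u-5:u+5].mean())
for P in([.492,-.283,.145],[.492,-.283,.11]):
    u,v=map(int,proj(C,P));print(P,u,v,s[v,u],[s[v,k].tolist() for k in range(u-24,u+25,6)])
E
```

```text
clock: 28.92
position: [0.4905, -0.2815, 0.1619]
ee_rot: [-0.0, 0.0, 1.0, 0.001]
contact_force: [-0.8, 1.5, -2.3]
width: 0.0579
gripper_force: 54.6
mill gone, diff at old place 80.785
[0.492, -0.283, 0.145] 158 145 [24 44 72] [[93, 136, 167], [97, 145, 173], [97, 144, 177], [19, 36, 57], [24, 44, 72], [24, 45, 71], [90, 135, 165], [75, 108, 130], [47, 74, 90]]
[0.492, -0.283, 0.11] 159 156 [34 60 94] [[51, 73, 92], [52, 76, 93], [102, 150, 183], [25, 46, 77], [34, 60, 94], [39, 71, 110], [26, 37, 52], [75, 113, 137], [97, 143, 174]]
```

```bash
python3 -m handwheel '[[[0,0,25],[0,0,0],1],[[0,0,35],[0,0,0],1],[[0,0,20],[0,0,0],1],[[0,0,10],[0,0,0],1],[[0,0,4],[0,0,0],1],[[0,0,0],[0,0,0],1]]' && python3 -m handwheel '[[[0,0,1.5],[0,0,0],1],[[0,0,1.5],[0,0,0],1],[[0,0,0],[0,0,0],1]]'
```

```text
clock: 29.78
position: [0.4912, -0.2832, 0.0686]
ee_rot: [0.0, 0.0, 1.0, -0.0]
contact_force: [-0.3, 0.5, -3.4]
width: 0.0576
gripper_force: 54.6
clock: 30.15
position: [0.4907, -0.2831, 0.0652]
ee_rot: [0.0, 0.001, 1.0, -0.0]
contact_force: [0.2, -0.2, -2.0]
width: 0.0577
gripper_force: 54.6
```

```bash
python3 -m handwheel '[[[0,0,1.2],[0,0,0],1],[[0,0,1],[0,0,0],1],[[0,0,0],[0,0,0],1]]' && python3 -m handwheel '[[[0,0,0.8],[0,0,0],1],[[0,0,0.6],[0,0,0],1],[[0,0,0],[0,0,0],1]]'
```

```text
clock: 30.52
position: [0.4907, -0.283, 0.0627]
ee_rot: [-0.0, 0.001, 1.0, 0.0]
contact_force: [0.7, -0.6, -2.1]
width: 0.0579
gripper_force: 54.6
clock: 30.9
position: [0.4908, -0.2831, 0.0616]
ee_rot: [0.0, 0.001, 1.0, 0.0]
contact_force: [-0.1, 1.3, -1.9]
width: 0.0576
gripper_force: 54.7
```

```bash
python3 -m handwheel '[[[0,0,0.7],[0,0,0],1],[[0,0,0.5],[0,0,0],1],[[0,0,0],[0,0,0],1]]'
```

```text
clock: 31.28
position: [0.4908, -0.2831, 0.0615]
ee_rot: [0.0, 0.0, 1.0, -0.0]
contact_force: [-2.3, 1.7, 6.2]
width: 0.058
gripper_force: 55.4
```

It's on the tray floor at the expected height, so I release and retreat.

```bash
python3 -m handwheel '[[[0,0,0],[0,0,0],-1],[[0,0,0],[0,0,0],-1],[[0,0,0],[0,0,0],-1],[[0,0,0],[0,0,0],-1],[[0,0,-10],[0,0,0],-1],[[0,0,-40],[0,0,0],-1],[[0,0,-50],[0,0,0],-1],[[0,0,-50],[0,0,0],-1],[[30,0,-50],[0,0,0],-1],[[45,0,-15],[0,0,0],-1],[[0,0,0],[0,0,0],-1],[[0,0,0],[0,0,0],-1]]'
python3 - <<'E'
from h import *
C=cam("wrist");im=vision.get_image("wrist");cv2.imwrite("pics/w9.png",im);hsv=cv2.cvtColor(im,cv2.COLOR_BGR2HSV)
u,v=map(int,proj(C,[.4915,-.282,.101]));m=np.zeros(im.shape[:2],np.uint8)
s=hsv[v-32:v+32,u-35:u+35];m[v-32:v+32,u-35:u+35]=((s[...,1]<75)&(s[...,2]>60))*255
m=cv2.morphologyEx(m,cv2.MORPH_OPEN,np.ones((2,2)))
p=max(cv2.findContours(m,0,2)[0],key=cv2.contourArea);e=cv2.fitEllipse(cv2.convexHull(p))
print("pred",u,v,e,ray(C,*e[0],.101).round(4))
for n in("scene","side"):
    a=cv2.imread(f"pics/{n}0.png");b=vision.get_image(n);d=cv2.absdiff(a,b).max(2);c=cam(n)
    for k,P in dict(drift=[.609,.33,.05],done=[.614,-.288,.07],pusher=[.505,.264,.05],head=[.79,.106,.03]).items():
        x,y=map(int,proj(c,P));print(n,k,d[y-8:y+8,x-5:x+5].mean().round(1))
E
```

```text
clock: 32.78
position: [0.416, -0.283, 0.2756]
ee_rot: [0.001, 0.001, 1.0, -0.0]
contact_force: [-0.3, 0.8, -0.3]
width: 0.0852
gripper_force: 0.0
pred 256 235 ((258.03704833984375, 234.16561889648438), (40.554351806640625, 44.0906982421875), 91.86268615722656) [ 0.4901 -0.2809  0.101 ]
scene drift 4.0
scene done 3.3
scene pusher 5.5
scene head 4.4
side drift 5.3
side done 6.2
side pusher 5.5
side head 4.7
```

The mill stands at (0.490,-0.281) in the tray with its flange flush. The bystanders checked (drift, finished mill, mill head) look unchanged. Handing in.

```bash
python3 -c "from rig import manip; print(manip.sign_off())"
```

```text
the job is handed in; nothing more can be done
None
```

The job is handed in at about 33 s of the 72 s allowed: by my measurements the grinder is home in the mill and the mill is upright in the wooden tray; the pusher is back upright in the black tray; the verdict was not shown.

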